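Roll the wear liner into the slide board

TASK

The new wear liner of the slide board is only pressed in at its clamped end. Take the hand roller by its wooden grip and, starting from the clamped end, roll it along the liner with steady, moderate pressure until every section is fully home, flush with the board, without pressing so hard that the liner is dented. Then put the roller back in its stand so that it hangs clear of the bench, leaving the stack of rings beside it undisturbed and keeping the fingers off the liner.

Things in the scene. Friction and masses are not known exactly. Their poses are not given: they have to be found in the camera images.
- slide_board: Slide board, fixed: rigid aluminium plate 210 (x) x 126 mm (y) on four levelling feet; origin on the bench under its centre, z up. In a recess 84 mm wide, from x = -78 to +66 mm, lies a grey plastic liner sheet: six stiff sections 0 to 5 in a row along x, each 24 mm in x, 82 mm in y. Past it, x = +66 to +105 mm, the bare top is flat, level with a pressed-in section.
- sheet_start (a point): Middle of the top of section 0, already in and flush with the board's top; axes as slide_board's, x along the sheet. Given 30 mm above the bench, but the feet are screwed by eye: the true top is up to 4 mm higher or lower here and rises or falls along x by up to 0.035 rad from here, which the poses do not show. Clamp strip 10 to 28 mm behind (-x): 90 mm wide, 3 mm high, screw heads 2.2 mm more.
- roller_grip (a point): Centre of the wooden grip, 28 (x) x 56 (y) x 46 mm high, of the hand roller (0.3 to 0.5 kg). Its z points up, y along the axle, x the way it rolls (either way). Straight below: steel guard plate 46 (x) x 96 (y) mm, top 23 and underside 27 mm below this point; fork; freely turning hard rubber drum, 36 mm across, 60 mm wide, lowest line 69 mm below. Fingers closed across x may stand on the plate.
- roller_stand: Roller's parking stand, fixed, to the right past the sheet's end; dark steel, 86 (x) x 112 (y) mm, origin at the centre of its underside. Two cheeks at y = +-44.5 mm (79 mm apart inside, tops 52 mm up, end lips 7 mm higher, 54 mm apart in x) carry the guard plate's ends; the 72 mm wide fork and drum hang between. Parked: roller_grip 79 mm above the origin, axle along y, either way round.
- ring_stack_a: Bystander: upright stack of plated rings on a peg, 62 mm across, 119 mm high, beside the stand; origin at the centre of its underside.
- section_1 (a joint): How far liner section 1 is pressed in, m: near 0 as found (3 mm proud), 0.003 fully home, flush with the board. Its middle is 24 mm from sheet_start along the board's x. It moves straight down and stays: its barbs give way above 11 to 12 N, at about 5 mm/s for each N more. Over 30 N on the board dents it.
- section_2 (a joint): How far liner section 2 is pressed in, m: near 0 as found (3 mm proud), 0.003 fully home, flush with the board. Its middle is 48 mm from sheet_start along the board's x. Behaves like section 1.
- section_3 (a joint): How far liner section 3 is pressed in, m: near 0 as found (3 mm proud), 0.003 fully home, flush with the board. Its middle is 72 mm from sheet_start along the board's x. Behaves like section 1.
- section_4 (a joint): How far liner section 4 is pressed in, m: near 0 as found (3 mm proud), 0.003 fully home, flush with the board. Its middle is 96 mm from sheet_start along the board's x. Behaves like section 1.
- section_5 (a joint): How far liner section 5 is pressed in, m: near 0 as found (3 mm proud), 0.003 fully home, flush with the board. Its middle is 120 mm from sheet_start along the board's x. Behaves like section 1.

How it is judged:
On the way, in this order (a step that is already met when the one before it is completed fails the run):
1. the first two loose sections, next to the clamped end, are pressed home while the last two still stand proud (value of joint each of section_1, section_2 above 0.0024 m and value of joint each of section_4, section_5 below 0.0015 m), for 0.05 s.
2. all sections are pressed home (value of joint each of section_1, section_2, section_3, section_4, section_5 above 0.0024 m), for 0.2 s.
At the end, for the whole second after the job is handed in: Liner sections 1 to 5 pressed in by more than 2.4 of 3 mm; the roller parked upright in its stand (grip centre within 8 mm in x, 7 mm in y and 4 mm in height of its parked place, axle within 0.15 rad, tilt under 0.08 rad), released and at rest (all of step 2 and x of roller_grip in the frame of roller_stand between -0.008 and 0.008 m and y of roller_grip in the frame of roller_stand between -0.007 and 0.007 m and z of roller_grip in the frame of roller_stand between 0.075 and 0.083 m and angle between roller_grip's own z axis and vertical below 0.08 rad and angle between the y axis of roller_grip and the y axis of roller_stand, either way round below 0.15 rad and linear speed of press_roller below 0.02 m/s); the robot touches nothing.
It fails at once if the board or its liner is pressed with more than 30 N (contact force between slide_board and anything else above 30 N).
It fails at once if the fingers press on the board or liner (contact force between the fingers and slide_board above 2 N).
It fails at once if the ring stack beside the stand is shifted by more than 20 mm or tipped (distance of ring_stack_a from where it was at the start of the episode above 0.02 m or angle between ring_stack_a's own z axis and vertical above 0.2 rad).
It also fails if it takes over 69 s, if anything falls off the work surface, if the arm or the gripper's body presses on something with over 40 N, if the wrist force passes 120 N, or if a joint passes its speed limit or range.

ROBOT

A 7-joint arm with a two-finger parallel gripper is mounted at the origin on a cart in front of the work surface, level with it; the furniture and walls round the work are solid. World frame = base frame: x ahead of the robot, y to its left, z up, the work surface at z = 0. Lengths are in m, angles in rad, forces in N, time in s.
With the tool pointing down it reaches from about 0.425 to 0.925 m from the base axis. Payload 6.8 kg.
Tool frame: the origin (TCP) lies on the front face of the gripper's body, between the roots of the fingers; the fingertips stand 73 mm ahead of it and the grasp point (between the pads) lies 54 mm ahead of it (env.nose_length is the distance from the TCP to the fingertips, in m); z points along the fingers, y is the direction in which the jaws open and shut (so a half turn about z gives the same grasp; the last joint's range is limited). The gripper opens to 85 mm and grips with 20 to 120 N. Pads are 22 mm wide; open, the fingers measure 114 mm over their backs; the gripper's body (76 mm by 85 mm) begins 54 mm behind the grasp point. The pads swing forward as they close: fully open they stand 13 mm farther back than shut.
Start: joints at [-1.416, 0.477, 0.022, 1.555, -0.011, 1.109, -0.083], TCP at [0.175, 0.652, 0.304] pointing down, gripper open.
Joint ranges: [-2.96, 2.96], [-0.34, 2.1], [-1.41, 1.46], [0.24, 2.44], [-1.37, 4.51], [0.17, 1.92], [-2.96, 2.96]. Speed limits (rad/s): [2.39, 2.39, 3.14, 3.14, 3.14, 3.14, 3.14].

INTERFACE

Orientations are given as a unit quaternion [w, x, y, z].
In Python, from cell import env, kin, camera, calibration, job gives the robot as it stands. The module is installed in compiled form; this text tells all that it offers. Calls block until the motion is done:
- env.reach(position, orientation): joint-space move of the TCP to a pose.
- env.movel(position, velocity=0.15, rot=None, stop_force=None): straight line of the TCP; rot=None keeps the orientation; velocity is the mean speed in m/s. With stop_force (N) it stops when the force on the tool has changed by that much, and returns True; else False.
- env.goto_joints(angles): joint-space move.
- env.grip(opening, f_grip=None): finger opening in m; f_grip is the grip in N (None keeps the last); returns when the fingers have stopped.
- env.dwell(seconds).
- kin.inverse_kinematics(position, orientation): joint angles nearest the present ones, or None.
- env.get_state(): the state.
- camera(name): name is "side" or "top"; returns (picture, depth): 400x640x3 uint8, blue, green, red; 400x640 float32, m along the optical axis (not along the pixel's ray), 0 where there is no reading.
- calibration(name): a dict with "fx", "fy", "cx", "cy" (pixels), "rvec" (rotation vector, rad) and "tvec" (3), from world to camera coordinates, as OpenCV has them. Camera axes: x right, y down, z forward; pixel columns grow to the right and rows downward; lengths in m; the calibration is good to about 2 mm. A picture is of the moment at which its call begins. calibration takes no time and is no camera call.
A pose or a line that the arm cannot do raises env.PlanningError and nothing moves.
- job.job_done(): hands the job in, once; it reports no verdict.
The state is a dict: "time": time; "qpos": joint angles; "joint_velocities": joint speeds; "joint_torque": joint torques, N m; "tcp_pos": TCP position; "orientation": TCP orientation; "force": force on the tool from outside, world axes, zero at the start; "torque": the same for the moment, N m; "opening": finger opening in m.
Only numpy, scipy, OpenCV 4.12 (cv2) and the standard library are available. Lean on these libraries where they do the work, as an engineer would, in place of code of your own. Each camera call takes 0.05 s, during which the arm holds its last target.

## Working session

There is one attempt and no reset: what is moved stays moved. The work goes in short steps, each a Python script; the robot and the scene stay as the last script left them, time stands still between calls to the robot, and variables do not carry over. Pictures are saved under pics/ and viewed, and the job is handed in when it is done.

```bash
mkdir -p pics; ls
python3 - <<'E'
from cell import env,kin,camera,calibration,job
import cv2,numpy as np
s=env.get_state();print(s)
for n in("side","top"):
    p,d=camera(n);cv2.imwrite(f"pics/{n}0.png",p);np.save(f"pics/{n}0.npy",d);print(n,calibration(n),d.min(),d.max(),(d==0).mean())
print(env.nose_length)
E
```

```text
pics
{'time': 0.0, 'qpos': array([-1.41605678,  0.47781469,  0.02236653,  1.55644968, -0.01150563,
        1.10931472, -0.08309739]), 'joint_velocities': array([ 0.00011692, -0.00130171,  0.00039474, -0.00177968,  0.00111609,
        0.00175293, -0.00073713]), 'joint_torque': array([-1.51179916e-04, -5.96462345e+01,  1.60774235e+00, -2.81192529e+01,
        1.25378167e-02,  9.33478499e-03, -3.80357719e-06]), 'tcp_pos': array([0.17527993, 0.6513661 , 0.30291709]), 'orientation': array([-4.89373836e-05,  1.31042785e-01,  9.91376278e-01, -9.27657392e-04]), 'force': array([ 0.37553271, -0.17253101, -0.69163012]), 'torque': array([ 0.01268603, -0.03368355, -0.04658337]), 'opening': 0.08558651706177776}
side {'fx': 374.6077299489484, 'fy': 374.6077299489484, 'cx': 319.487409319174, 'cy': 203.650285290729, 'rvec': array([ 2.10512049, -0.4616706 ,  0.24479038]), 'tvec': array([-0.55856277,  0.13653154,  0.82104555])} 0.0 2.6948087 0.00401953125
top {'fx': 462.7806774580041, 'fy': 462.7806774580041, 'cx': 320.55701735123444, 'cy': 201.86082923849418, 'rvec': array([ 2.13427616, -2.07932154,  0.22016224]), 'tvec': array([-0.15117432,  0.51995884,  0.91153835])} 0.0 1.8744941 0.00405078125
0.0726
```

View pics/side0.png

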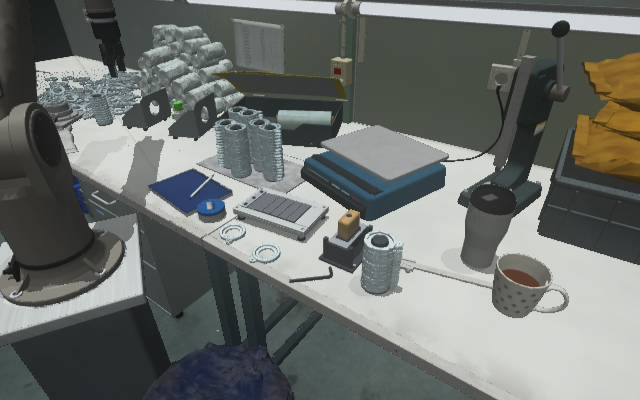

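View pics/top0.png

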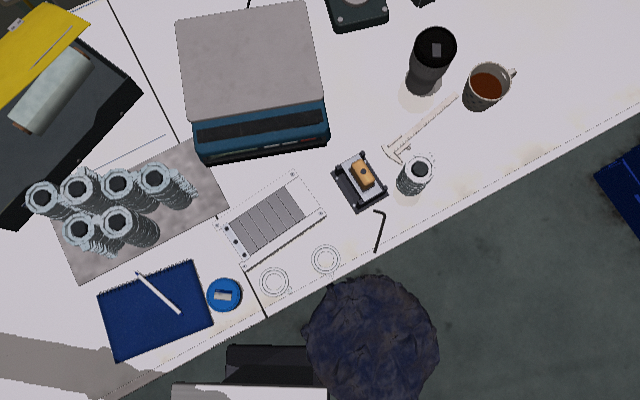

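The side view shows the board at about (282,214), the roller in its stand at (347,235), and the ring stack at (380,262). In the top view they are at (270,215), (360,180) and (415,175). I'll zoom in next and get the points.

```bash
cat > h.py <<'E'
import numpy as np,cv2
from cell import env,kin,camera,calibration,job
from scipy.spatial.transform import Rotation as R
def cam(n):
    c=calibration(n);Rm=R.from_rotvec(c['rvec']).as_matrix();return c,Rm,np.array(c['tvec'])
def ray(n,u,v):
    c,Rm,t=cam(n);d=Rm.T@np.array([(u-c['cx'])/c['fx'],(v-c['cy'])/c['fy'],1.]);return -Rm.T@t,d
def onplane(n,u,v,z):
    o,d=ray(n,u,v);return o+d*(z-o[2])/d[2]
def cloud(n,dep):
    c,Rm,t=cam(n);v,u=np.mgrid[0:400,0:640]
    P=np.stack([(u-c['cx'])/c['fx']*dep,(v-c['cy'])/c['fy']*dep,dep],-1)
    return (P-t)@Rm
def proj(n,P):
    c,Rm,t=cam(n);q=Rm@np.asarray(P)+t;return c['fx']*q[0]/q[2]+c['cx'],c['fy']*q[1]/q[2]+c['cy']
E
python3 - <<'E'
from h import *
for n in("side","top"):print(n,ray(n,320,200)[0])
p=cv2.imread('pics/top0.png');cv2.imwrite('pics/topz.png',cv2.resize(p[130:280,200:440],None,fx=3.3,fy=3.3,interpolation=cv2.INTER_CUBIC))
p=cv2.imread('pics/side0.png');cv2.imwrite('pics/sidez.png',cv2.resize(p[170:310,220:420],None,fx=4,fy=4,interpolation=cv2.INTER_CUBIC))
C=cloud('top',np.load('pics/top0.npy'));D=cloud('side',np.load('pics/side0.npy'))
for u,v in[(362,173),(360,205),(345,190),(415,165),(270,215),(310,195),(320,350),(250,270)]:print(u,v,C[v,u].round(4))
print()
for u,v in[(348,217),(380,240),(285,210),(340,270)]:print(u,v,D[v,u].round(4))
E
```

```text
side [ 0.25425074 -0.7928925   0.55805651]
top [ 0.31947215 -0.14475799  1.0005477 ]
362 173 [ 0.5756 -0.2199  0.1006]
360 205 [ 0.521  -0.2207  0.0466]
345 190 [ 0.563  -0.1906  0.0046]
415 165 [ 0.5909 -0.3241  0.1145]
270 215 [ 0.4968 -0.0309  0.0351]
310 195 [ 0.5434 -0.1143  0.0316]
320 350 [ 0.1959 -0.1441 -0.2707]
250 270 [ 0.3825  0.0105 -0.0019]

348 217 [ 0.578  -0.2255  0.1031]
380 240 [ 0.5844 -0.3383  0.1202]
285 210 [ 0.4973 -0.0488  0.0363]
340 270 [ 0.5404 -0.2672  0.0021]
```

```bash
sleep 1
```

```text
(no output)
```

View pics/topz.png

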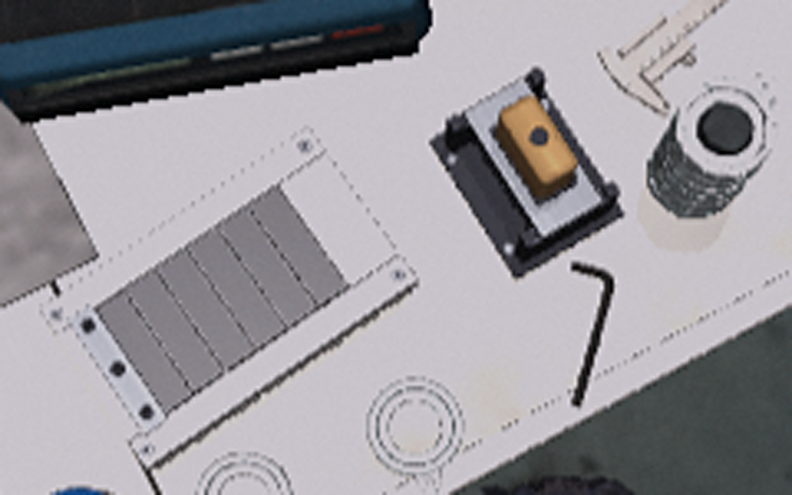

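View pics/sidez.png

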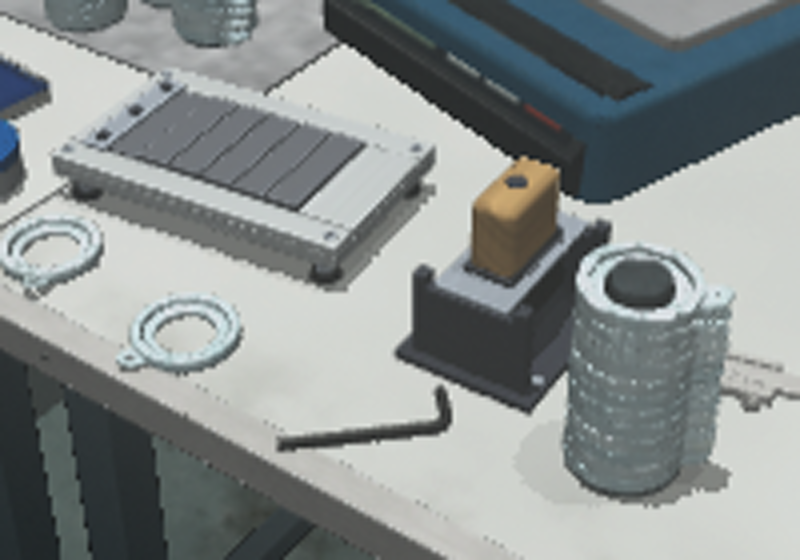

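```bash
cat > m.py <<'E'
from h import *
def rect(n,mask,z):
    cs,_=cv2.findContours(mask,cv2.RETR_EXTERNAL,cv2.CHAIN_APPROX_NONE)
    c=max(cs,key=cv2.contourArea)[:,0].astype(float)
    P=np.array([onplane(n,u,v,z)[:2] for u,v in c]);P0=P.mean(0)
    (cx,cy),wh,a=cv2.minAreaRect(((P-P0)*1e3).astype(np.float32))
    return np.array([cx,cy])/1e3+P0,np.array(wh),a,cv2.boundingRect(c.astype(np.int32))
E
python3 - <<'E'
from m import *
B={n:cv2.imread(f'pics/{n}0.png') for n in('top','side')}
D={n:cloud(n,np.load(f'pics/{n}0.npy')) for n in B}
for n in B:
    print(n)
    h=cv2.cvtColor(B[n],cv2.COLOR_BGR2HSV)
    roi=np.zeros((400,640),np.uint8);X=D[n]
    b=((X[...,0]>.35)&(X[...,0]<.7)&(X[...,1]>-.42)&(X[...,1]<.12)).astype(np.uint8)
    g=cv2.inRange(h,(8,80,80),(25,255,255))*b
    # top face of grip: z>0.095
    gt=g*((X[...,2]>.094)).astype(np.uint8)
    print('grip',rect(n,gt,.102), 'z',np.median(X[...,2][cv2.erode(gt,np.ones((3,3)))>0]))
    l=(cv2.inRange(B[n],(75,75,75),(150,150,150)))*b*((X[...,2]>.02)&(X[...,2]<.05)&(X[...,1]>-.15)).astype(np.uint8)
    l=cv2.morphologyEx(l,cv2.MORPH_CLOSE,np.ones((3,3)));l=cv2.morphologyEx(l,cv2.MORPH_OPEN,np.ones((5,5)))
    print('liner',rect(n,l,.0325))
    cv2.imwrite(f'pics/l_{n}.png',l)
    # liner plane
    for nm,m in(('liner',cv2.erode(l,np.ones((5,5)))>0),):
        Q=X[m];A=np.c_[Q-Q.mean(0)];
        k,res,_,_=np.linalg.lstsq(np.c_[Q[:,:2]-Q[:,:2].mean(0),np.ones(len(Q))],Q[:,2],rcond=None)
        print(nm,'plane grad',k[:2],'z',k[2],'std',np.std(Q[:,2]),len(Q),Q.mean(0))
    bo=b*((X[...,2]>.02)&(X[...,2]<.045)&(X[...,1]>-.17)).astype(np.uint8)
    bo=cv2.morphologyEx(bo,cv2.MORPH_OPEN,np.ones((5,5)))
    print('board',rect(n,bo,.03));cv2.imwrite(f'pics/b_{n}.png',bo)
    # bench
    m=b.astype(bool)&(abs(X[...,2])<.012)&(h[...,2]>200);print('bench z',np.median(X[...,2][m]))
    st=b*((h[...,2]<90)&(X[...,1]<-.15)&(X[...,1]>-.29)&(X[...,2]<.07)&(X[...,0]>.49)).astype(np.uint8)*255
    cv2.imwrite(f'pics/st_{n}.png',st)
    pl=b*((h[...,2]>110)&(X[...,1]<-.15)&(X[...,1]>-.29)&(X[...,2]<.07)&(X[...,2]>.042)&(h[...,1]<70)).astype(np.uint8)*255
    print('plate',rect(n,pl,.056));cv2.imwrite(f'pics/pl_{n}.png',pl)
    rg=b*((X[...,1]<-.27)&(X[...,2]>.1)).astype(np.uint8)*255
    print('ring',rect(n,rg,.119))
E
cd pics; python3 -c "
import cv2,numpy as np
r=[np.vstack([cv2.imread(f'{k}_{n}.png',0)[140:280,200:420] for k in('l','b')]+[np.vstack([cv2.imread(f'{k}_{n}.png',0)[140:280,200:420] for k in('st','pl')])]) for n in('top','side')]
a=np.hstack(r);cv2.imwrite('masks.png',(a>0)*np.uint8(255))"
```

```text
top
grip (array([ 0.57794085, -0.22131854]), array([53.84555435, 26.69169807]), 32.61515426635742, (352, 159, 23, 27)) z 0.10032980443938368
liner (array([ 0.48550487, -0.02260598]), array([ 85.40405273, 147.40402222]), 36.671470642089844, (229, 188, 75, 67))
liner plane grad [-1.10579856 -0.84245207] z 0.03743742166407793 std 0.06343691777733196 2087 [ 0.48531456 -0.02411641  0.03743742]
board (array([ 0.48970837, -0.02895159]), array([127.45506287, 210.03744507]), 36.71749496459961, (214, 170, 111, 101))
bench z -0.0013334581931157628
plate (array([ 0.57942468, -0.22128442]), array([97.31519318, 45.63265228]), 32.32515335083008, (341, 153, 41, 49))
ring (array([ 0.58426112, -0.33223762]), array([61.70214081, 67.10610199]), 89.32459259033203, (404, 152, 32, 33))
side
grip (array([ 0.57866425, -0.22710763]), array([64.05967712, 26.46670151]), 33.362030029296875, (339, 210, 21, 17)) z 0.10251619059766952
liner (array([ 0.48639674, -0.0129451 ]), array([ 87.64887238, 153.96951294]), 37.033477783203125, (247, 192, 60, 30))
liner plane grad [-0.42803762 -0.46913403] z 0.039764764587827205 std 0.039035815515888556 710 [ 0.48507104 -0.03000383  0.03976476]
board (array([ 0.4911413 , -0.02931395]), array([142.30392456, 221.6257782 ]), 36.535400390625, (233, 188, 96, 48))
bench z 0.0015772483703546233
plate (array([ 0.58359273, -0.22094298]), array([97.87818146, 45.74846268]), 30.24127960205078, (328, 222, 41, 27))
ring (array([ 0.58257356, -0.3429366 ]), array([75.30892944, 73.8877182 ]), 2.146338701248169, (364, 230, 40, 27))
```

```bash
sleep 1
```

```text
(no output)
```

View pics/masks.png

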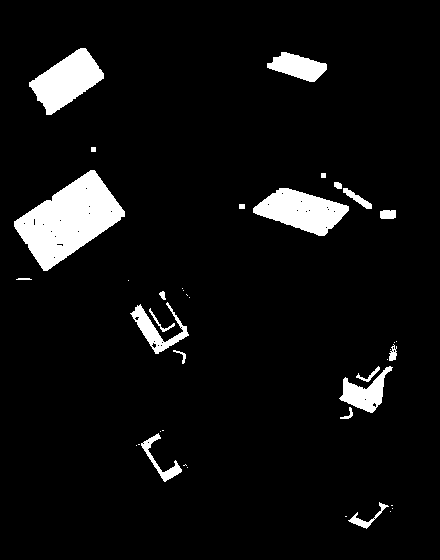

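The masks look clean in the top view. Next I'll triangulate the dark plug on top of the grip and check it against both views. I'll also fit the board plane robustly, check the obstacle heights, and test IK.

Run:
```python
from m import *
B={n:cv2.imread(f'pics/{n}0.png') for n in('top','side')}
D={n:cloud(n,np.load(f'pics/{n}0.npy')) for n in B}
def blob(n,u0,v0,r=5):
    g=cv2.cvtColor(B[n],cv2.COLOR_BGR2GRAY).astype(float);s=g[v0-r:v0+r+1,u0-r:u0+r+1]
    w=np.clip(np.percentile(s,60)*.75-s,0,None);v,u=np.mgrid[v0-r:v0+r+1,u0-r:u0+r+1]
    return (u*w).sum()/w.sum(),(v*w).sum()/w.sum()
def tri(a,b):
    o1,d1=ray('top',*a);o2,d2=ray('side',*b);d1/=np.linalg.norm(d1);d2/=np.linalg.norm(d2)
    t=np.linalg.lstsq(np.c_[d1,-d2],o2-o1,rcond=None)[0];p,q=o1+d1*t[0],o2+d2*t[1]
    return (p+q)/2,np.linalg.norm(p-q)
a=blob('top',363,171,4);b=blob('side',349,215,3);print(a,b,tri(a,b),'top@.102',onplane('top',*a,.102),'side@.102',onplane('side',*b,.102))
yaw=np.deg2rad(-53.3);ex=np.array([np.cos(yaw),np.sin(yaw)]);ey=np.array([-ex[1],ex[0]]);c=np.array([.4897,-.029])
for n in B:
    X=D[n].reshape(-1,3);l=np.c_[(X[:,:2]-c)@ex,(X[:,:2]-c)@ey]
    for nm,m in(('liner',(l[:,0]>-60)&(l[:,0]<62)&(abs(l[:,1])<.036)),('liner',(abs(l[:,0]+.005)<.058)&(abs(l[:,1])<.036)),('rim',(abs(l[:,0])<.1)&(abs(l[:,1])>.047)&(abs(l[:,1])<.058)),('bare',(l[:,0]>.072)&(l[:,0]<.1)&(abs(l[:,1])<.055))):
        m=m&(abs(X[:,2]-.033)<.012)
        q=X[m];k=np.linalg.lstsq(np.c_[l[m],np.ones(m.sum())],q[:,2],rcond=None)[0]
        print(n,nm,m.sum(),'slope x,y',k[:2].round(4),'z0',k[2].round(4),'med',np.median(q[:,2]).round(4))
X=D['top']
for nm,(x0,x1,y0,y1) in dict(scale=(.58,.66,-.14,.02),rings=(.4,.6,.1,.25)).items():
    m=(X[...,0]>x0)&(X[...,0]<x1)&(X[...,1]>y0)&(X[...,1]<y1);print(nm,np.percentile(X[...,2][m],[5,50,95,99]).round(3))
S=c-.066*ex;print('start',S,'end135',S+.135*ex, 'end +y',S+.135*ex+.048*ey)
def qd(th):
    y=np.array([np.cos(th),np.sin(th),0]);z=np.array([0,0,-1.]);return R.from_matrix(np.c_[np.cross(y,z),y,z]).as_quat(scalar_first=True)
for th in(-57.5,122.5):
  for p in((.578,-.2215,.13),(*S,.15),(*(S+.14*ex),.15)):
    print(th,p,kin.inverse_kinematics(list(p),list(qd(np.deg2rad(th)))))
```

```text
(np.float64(362.9919028340081), np.float64(171.03643724696357)) (np.float64(348.63527239150505), np.float64(215.17451523545705)) (array([ 0.57998868, -0.22193522,  0.10447823]), np.float64(0.0026205711049406906)) top@.102 [ 0.57940181 -0.22173131  0.102     ] side@.102 [ 0.5832437 -0.2187226  0.102    ]
top liner 3355 slope x,y [-0.0011 -0.0026] z0 0.0329 med 0.0331
top liner 1821 slope x,y [ 0.0068 -0.0024] z0 0.0334 med 0.0337
top rim 955 slope x,y [ 0.0003 -0.0002] z0 0.0313 med 0.0313
top bare 646 slope x,y [-0.0011  0.0039] z0 0.0313 med 0.0311
side liner 1609 slope x,y [0.007 0.021] z0 0.0353 med 0.036
side liner 696 slope x,y [0.0057 0.0053] z0 0.037 med 0.0371
side rim 423 slope x,y [-0.0001  0.017 ] z0 0.0338 med 0.0343
side bare 294 slope x,y [0.0059 0.0007] z0 0.034 med 0.0345
scale [-0.004  0.     0.073  0.075]
rings [-0.003  0.029  0.165  0.168]
start [0.45025674 0.02391719] end135 [ 0.53093614 -0.08432252] end +y [ 0.56942137 -0.05563651]
-57.5 (0.578, -0.2215, 0.13) [-0.36688988  0.82418606  0.93987569  1.86656605 -0.84734222  0.91204227
 -0.01541087]
-57.5 (np.float64(0.4502567402996156), np.float64(0.023917192520087758), 0.15) [-0.82190709  0.4534828   0.78205107  2.24286568 -0.54443225  0.63864598
 -0.64408277]
-57.5 (np.float64(0.5339242608761886), np.float64(-0.0883313976740378), 0.15) [-0.63902314  0.67205851  0.94337048  2.04488863 -0.76087195  0.8196919
 -0.24295148]
122.5 (0.578, -0.2215, 0.13) [-0.06318232  0.6359498   0.45197214  1.84740621 -0.39170404  0.74704479
  2.74146155]
122.5 (np.float64(0.4502567402996156), np.float64(0.023917192520087758), 0.15) [-0.43977658  0.3560046   0.2946375   2.22145811 -0.18402039  0.58610091
  2.12921168]
122.5 (np.float64(0.5339242608761886), np.float64(-0.0883313976740378), 0.15) [-0.22659956  0.48257614  0.34955478  2.02082038 -0.25569822  0.67947647
  2.42438052]
```

```bash
cat >> h.py <<'E'
def qd(th):
    y=np.array([np.cos(th),np.sin(th),0]);z=np.array([0,0,-1.]);return R.from_matrix(np.c_[np.cross(y,z),y,z]).as_quat(scalar_first=True)
TS=np.deg2rad(-57.6);TB=np.deg2rad(-53.3)
G=np.array([.579,-.2215])
EX=np.array([np.cos(TB),np.sin(TB)]);S0=np.array([.4897,-.029])-.066*EX
def st(msg=''):
    s=env.get_state();print(msg,'t%.2f'%s['time'],'p',np.round(s['tcp_pos'],4),'F',np.round(s['force'],2),'T',np.round(s['torque'],2),'op%.4f'%s['opening'],flush=True);return s
E
python3 - <<'E'
from h import *
for n in('top','side'):
    X=cloud(n,np.load(f'pics/{n}0.npy'));r=np.hypot(X[...,0],X[...,1])
    for y0 in np.arange(-.4,.9,.1):
        m=(r>.42)&(r<.85)&(X[...,0]>.1)&(X[...,1]>y0)&(X[...,1]<y0+.1)&(X[...,2]<1)
        if m.sum()>20:print(n,round(y0,1),m.sum(),np.percentile(X[...,2][m],[95,99.5]).round(3))
E
```

```text
top -0.4 8387 [0.112 0.117]
top -0.3 8545 [0.069 0.102]
top -0.2 8944 [0.108 0.111]
top -0.1 9750 [0.11  0.112]
top -0.0 9575 [0.11  0.112]
top 0.1 9318 [0.165 0.168]
top 0.2 11280 [0.158 0.167]
top 0.3 11691 [0.239 0.246]
top 0.4 13113 [0.226 0.246]
top 0.5 4947 [0.045 0.086]
side -0.4 7424 [0.115 0.12 ]
side -0.3 6496 [0.084 0.104]
side -0.2 7257 [0.103 0.113]
side -0.1 6974 [0.113 0.114]
side -0.0 5369 [0.113 0.114]
side 0.1 4443 [0.159 0.171]
side 0.2 4212 [0.16  0.169]
side 0.3 3211 [0.167 0.247]
side 0.4 6988 [0.158 0.248]
side 0.5 3609 [0.295 0.346]
side 0.6 2818 [0.453 0.465]
side 0.7 1439 [0.134 0.341]
side 0.8 141 [0.115 0.127]
```

Run:
```python
from h import *
p=cv2.imread('pics/top0.png')
for t in(1,60,120,140):
  for d in(-.048,.048):
    q=[]
    EY=np.array([-EX[1],EX[0]])
    for xx,yy in((-.023,-.048),(.023,-.048),(.023,.048),(-.023,.048)):
        q.append(proj('top',[*(S0+(t*1e-3+xx)*EX+yy*EY),.075]))
  cv2.polylines(p,[np.int32(np.round(q))],True,(0,0,255))
for t in np.arange(0,140,24):cv2.circle(p,tuple(np.int32(np.round(proj('top',[*(S0+t*1e-3*EX),.032])))),1,(0,255,0),-1)
cv2.imwrite('pics/plan.png',cv2.resize(p[130:280,200:440],None,fx=3.3,fy=3.3))
s=st()
env.movel([.175,.651,.42],velocity=.3);st()
q=kin.inverse_kinematics([*G,.36],list(qd(TS)));print(q)
env.goto_joints(q);st()
env.grip(.06,20);st()
p,d=camera('top');cv2.imwrite('pics/t1.png',p)
```

```text
t0.10 p [0.1752 0.6514 0.303 ] F [ 0.64 -0.38 -1.43] T [-0.02 -0.03 -0.05] op0.0853
 t0.63 p [0.175  0.651  0.4207] F [ 0.44  0.95 -1.64] T [ 0.02 -0.    0.  ] op0.0855
[-0.37583917  0.45409015  0.90011437  1.67024947 -0.37729429  1.20198504
 -0.39169915]
 t3.99 p [ 0.5794 -0.2206  0.3599] F [ 0.03 -0.77 -1.36] T [-0.05  0.05  0.05] op0.0855
 t4.37 p [ 0.579  -0.2214  0.36  ] F [-0.38  0.18 -0.39] T [-0.    0.06  0.09] op0.0599
```

```bash
sleep 1
```

```text
(no output)
```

View pics/plan.png

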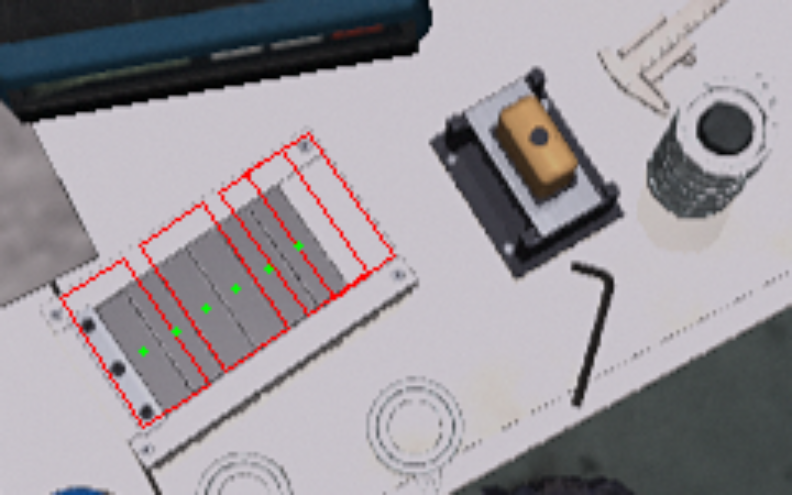

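View pics/t1.png

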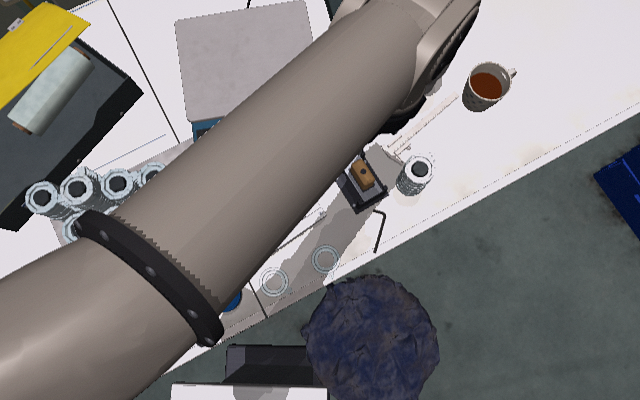

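Section centres (green) fall mid-section and the planned roller footprint clears the scale. The gripper is hovering over the grip at (361,173), so I'll descend and grasp.

Run:
```python
from h import *
Q=list(qd(TS))
print(env.movel([*G,.17],velocity=.2,rot=Q));st()
print(env.movel([*G,.130],velocity=.06,stop_force=8));st()
env.grip(.0,20);st('g20')
p,d=camera('side');cv2.imwrite('pics/s2.png',cv2.resize(p[150:310,250:450],None,fx=4,fy=4))
```

```text
False
 t5.52 p [ 0.5796 -0.222   0.1711] F [-0.08 -0.01 -0.31] T [ 0.04 -0.06  0.02] op0.0602
False
 t6.33 p [ 0.5791 -0.2217  0.1301] F [ 0.26 -0.49  0.51] T [-0.01 -0.02 -0.04] op0.0601
g20 t6.72 p [ 0.5793 -0.2217  0.1304] F [0.15 0.69 2.39] T [-0.02 -0.04 -0.  ] op0.0276
```

```bash
sleep 1
```

```text
(no output)
```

View pics/s2.png

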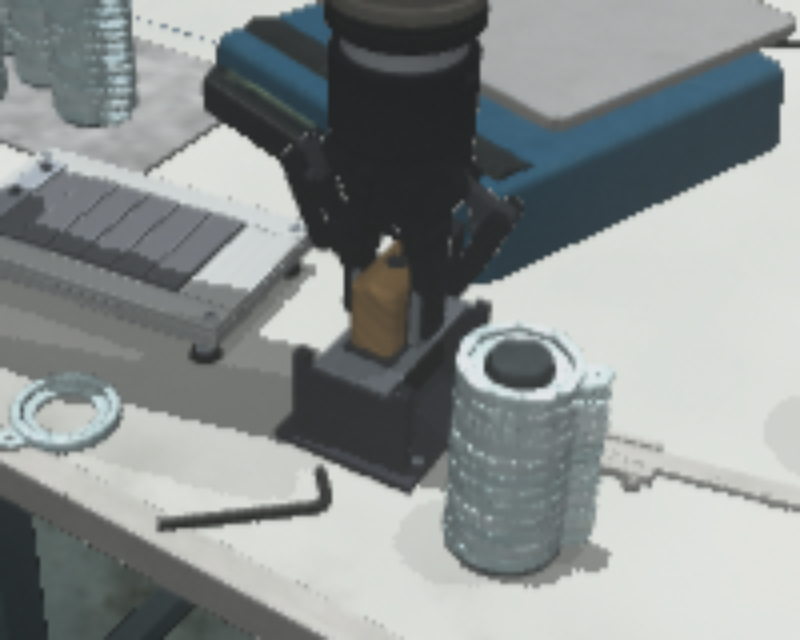

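Run:
```python
from h import *
env.grip(0.,100);s=st('g100')
p0=s['tcp_pos']
env.movel([G[0],G[1],.21],velocity=.12);st()
P=S0+.001*EX
env.movel([*P,.21],velocity=.2,rot=list(qd(TB)));st()
env.movel([*P,.168],velocity=.1);env.dwell(.3)
F=[env.get_state()['force'] for _ in range(3)];print(F)
p,d=camera('side');cv2.imwrite('pics/s3.png',cv2.resize(p[120:280,200:400],None,fx=4,fy=4))
```

```text
g100 t6.98 p [ 0.5794 -0.2218  0.1306] F [-0.   -0.47  5.13] T [ 0.09  0.09 -0.06] op0.0270
 t7.80 p [ 0.5785 -0.221   0.2092] F [-0.89  0.29 -3.46] T [ 0.03  0.   -0.01] op0.0271
 t9.33 p [0.4512 0.0224 0.2101] F [ 0.37  0.27 -3.59] T [-0.06 -0.   -0.05] op0.0270
[array([ 0.40308248,  0.09445983, -2.87341989]), array([ 0.40308248,  0.09445983, -2.87341989]), array([ 0.40308248,  0.09445983, -2.87341989])]
```

```bash
sleep 1
```

```text
(no output)
```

View pics/s3.png

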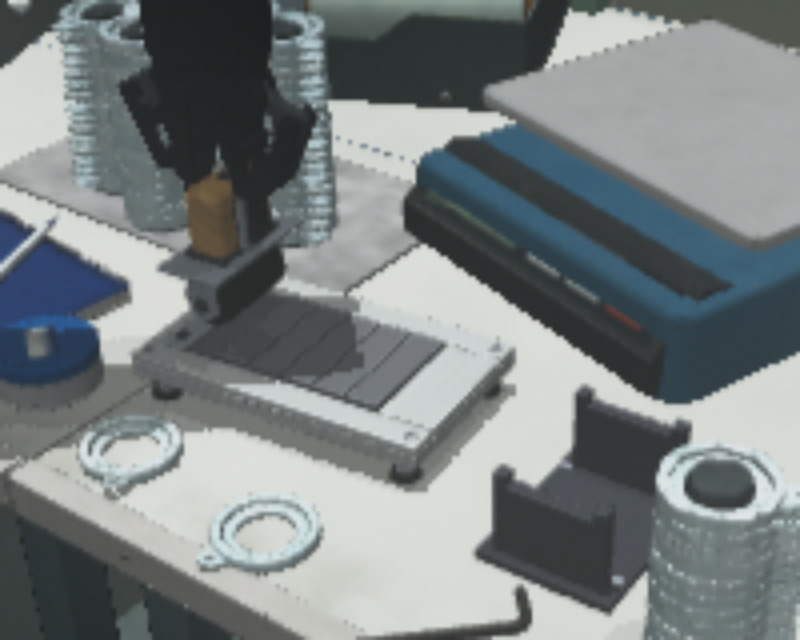

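The roller is held upright over section 0, with the drum at about (240,290) in the zoomed side view. Next is a force probe on section 0.

Run:
```python
from h import *
P=S0+.001*EX
def favg(n=4):
    f=[]
    for _ in range(n):
        env.dwell(.03);f.append(env.get_state()['force'])
    return np.mean(f,0)
print('base',favg())
print(env.movel([*P,.142],velocity=.008,stop_force=8));s=st()
print('F',favg(),env.get_state()['tcp_pos'])
z=s['tcp_pos'][2]
for dz in(.0005,.001):
    env.movel([*P,z-dz],velocity=.01);print(dz,favg().round(2),env.get_state()['tcp_pos'].round(5))
st()
```

```text
base [-0.00597052  0.17266428 -3.65433859]
True
 t12.26 p [0.4511 0.0229 0.1529] F [-0.29 -0.38  6.25] T [-0.05  0.18 -0.04] op0.0266
F [-1.00645703 -0.76069885  6.383619  ] [0.45105943 0.02291806 0.15290552]
0.0005 [-1.58 -1.15  7.07] [0.45134 0.0228  0.15289]
0.001 [-2.55 -1.92 12.78] [0.45157 0.02256 0.15277]
 t13.16 p [0.4516 0.0226 0.1528] F [-2.84 -2.02 12.56] T [-0.44  0.71  0.1 ] op0.0269
```

Command stiffness is about 11 N/mm, so the arm is compliant enough for force-controlled rolling. I'll do that at about 17 N contact force, starting with sections 1 and 2.

```bash
cat > roll.py <<'E'
from h import *
BASE=-3.4
def fz():
    f=[]
    for _ in range(2):
        env.dwell(.025);f.append(env.get_state()['force'])
    f=np.mean(f,0);return f[2]-BASE,f
def roll(t0,t1,zc,target=17.,step=.003,v=.02):
    n=int(np.ceil(abs(t1-t0)/step));last=0
    for t in np.linspace(t0,t1,n+1)[1:]:
        P=S0+t*EX
        env.movel([*P,zc],velocity=v)
        F,f=fz();p=env.get_state()
        tt=(p['tcp_pos'][:2]-S0)@EX
        print('t%5.1f cmd%.4f z%.4f F%.1f h(%.1f,%.1f) T%.1f time%.1f'%(t*1e3,zc,p['tcp_pos'][2],F,f[:2]@EX,f[:2]@[-EX[1],EX[0]],p['time'],p['time']),flush=True)
        zc-=np.clip(.5*(target-F)/11e3,-.0007,.0004)
        if F>25: 
            zc+=.0006; print('high')
    return zc
E
python3 - <<'E'
from roll import *
zc=roll(.001,.034,.1519);print(zc)
p,d=camera('side');cv2.imwrite('pics/s4.png',cv2.resize(p[120:280,200:400],None,fx=4,fy=4))
E
```

```text
t  4.0 cmd0.1519 z0.1527 F20.1 h(-3.5,-2.9) T13.5 time13.5
t  7.0 cmd0.1520 z0.1528 F19.8 h(-5.3,-3.0) T13.9 time13.9
t 10.0 cmd0.1522 z0.1528 F14.9 h(-2.2,-2.0) T14.2 time14.2
t 13.0 cmd0.1521 z0.1528 F12.1 h(0.2,-2.3) T14.6 time14.6
t 16.0 cmd0.1518 z0.1527 F14.3 h(0.4,-2.9) T14.9 time14.9
t 19.0 cmd0.1517 z0.1527 F15.9 h(0.1,-3.4) T15.3 time15.3
t 22.0 cmd0.1517 z0.1527 F15.9 h(0.8,-3.0) T15.6 time15.6
t 25.0 cmd0.1516 z0.1527 F17.5 h(0.2,-3.3) T16.0 time16.0
t 28.0 cmd0.1516 z0.1526 F21.1 h(-4.7,-3.6) T16.3 time16.3
t 31.0 cmd0.1518 z0.1526 F19.7 h(-5.1,-2.9) T16.7 time16.7
t 34.0 cmd0.1520 z0.1527 F15.1 h(-1.5,-2.3) T17.0 time17.0
0.1518703210086166
```

```bash
sleep 1
```

```text
(no output)
```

View pics/s4.png

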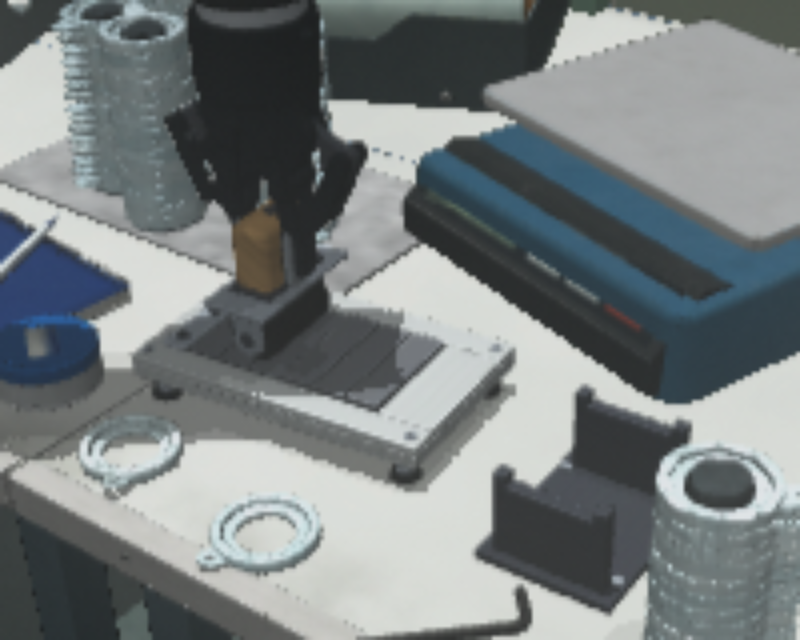

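The drum is rolling flush: z stays level at 0.1527, with bumps at each section edge as expected. I'll carry on to the bare end.

Run:
```python
from roll import *
zc=roll(.034,.138,.1519,target=16.5);print(zc)
```

```text
t 37.0 cmd0.1519 z0.1527 F13.0 h(0.1,-2.2) T17.4 time17.4
t 39.9 cmd0.1517 z0.1527 F13.9 h(-0.1,-3.0) T17.8 time17.8
t 42.9 cmd0.1516 z0.1527 F16.4 h(0.8,-2.7) T18.1 time18.1
t 45.9 cmd0.1516 z0.1526 F15.0 h(0.3,-2.7) T18.5 time18.5
t 48.9 cmd0.1516 z0.1526 F14.9 h(0.3,-2.4) T18.8 time18.8
t 51.8 cmd0.1515 z0.1526 F20.6 h(-3.5,-2.7) T19.2 time19.2
t 54.8 cmd0.1517 z0.1526 F20.0 h(-5.4,-2.3) T19.5 time19.5
t 57.8 cmd0.1518 z0.1526 F14.4 h(-1.3,-1.8) T19.9 time19.9
t 60.7 cmd0.1517 z0.1527 F12.5 h(0.6,-1.8) T20.2 time20.2
t 63.7 cmd0.1516 z0.1526 F14.1 h(0.1,-2.5) T20.6 time20.6
t 66.7 cmd0.1514 z0.1526 F15.0 h(0.0,-1.8) T20.9 time20.9
t 69.7 cmd0.1514 z0.1526 F15.0 h(0.6,-2.1) T21.3 time21.3
t 72.6 cmd0.1513 z0.1525 F15.5 h(0.1,-2.3) T21.6 time21.6
t 75.6 cmd0.1513 z0.1525 F21.4 h(-3.8,-3.1) T22.0 time22.0
t 78.6 cmd0.1515 z0.1525 F20.0 h(-5.4,-2.2) T22.3 time22.3
t 81.5 cmd0.1516 z0.1525 F15.1 h(-2.6,-1.7) T22.7 time22.7
t 84.5 cmd0.1516 z0.1525 F12.0 h(0.3,-2.1) T23.0 time23.0
t 87.5 cmd0.1514 z0.1525 F13.5 h(0.8,-1.7) T23.4 time23.4
t 90.5 cmd0.1512 z0.1525 F14.4 h(0.7,-2.3) T23.7 
[... 261 characters left out ...]
0.1525 F15.3 h(-2.3,-1.3) T25.5 time25.5
t108.3 cmd0.1514 z0.1525 F12.5 h(0.4,-0.6) T25.8 time25.8
t111.3 cmd0.1512 z0.1524 F13.5 h(-0.1,-1.7) T26.2 time26.2
t114.2 cmd0.1511 z0.1524 F13.7 h(0.8,-1.5) T26.5 time26.5
t117.2 cmd0.1510 z0.1524 F14.8 h(0.6,-1.9) T26.9 time26.9
t120.2 cmd0.1509 z0.1524 F15.6 h(0.9,-2.0) T27.2 time27.2
t123.1 cmd0.1509 z0.1523 F15.9 h(1.0,-2.4) T27.6 time27.6
t126.1 cmd0.1508 z0.1523 F15.2 h(0.4,-1.7) T27.9 time27.9
t129.1 cmd0.1508 z0.1523 F15.4 h(-0.5,-1.2) T28.3 time28.3
t132.1 cmd0.1507 z0.1523 F16.3 h(0.0,-2.0) T28.6 time28.6
t135.0 cmd0.1507 z0.1523 F16.0 h(0.8,-2.0) T29.0 time29.0
t138.0 cmd0.1507 z0.1523 F16.0 h(0.1,-1.4) T29.3 time29.3
0.15067094192230734
```

The drum height falls smoothly from 0.1529 on section 0 to 0.1523 on the bare top, so every section is flush. Now I'll lift and return to above the stand.

Run:
```python
from roll import *
P=S0+.138*EX
env.movel([*P,.215],velocity=.1);st()
env.movel([*G,.215],velocity=.15,rot=list(qd(TS)));st()
env.movel([*G,.195],velocity=.1);env.dwell(.1);st()
for n in('side','top'):
    p,d=camera(n);cv2.imwrite(f'pics/{n}5.png',p)
    cv2.imwrite(f'pics/{n}5z.png',cv2.resize(p[120:310,220:430] if n=='side' else p[130:280,200:440],None,fx=3.3,fy=3.1))
```

```text
t30.10 p [ 0.5323 -0.0864  0.2145] F [-0.89  0.11 -3.81] T [ 0.03  0.01 -0.04] op0.0269
 t31.20 p [ 0.5789 -0.2204  0.2146] F [ 0.61 -0.66 -3.89] T [ 0.01 -0.01 -0.03] op0.0272
 t31.65 p [ 0.5791 -0.2214  0.1952] F [-0.54  0.11 -3.44] T [-0.03 -0.03  0.  ] op0.0268
```

```bash
sleep 1
```

```text
(no output)
```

View pics/side5z.png

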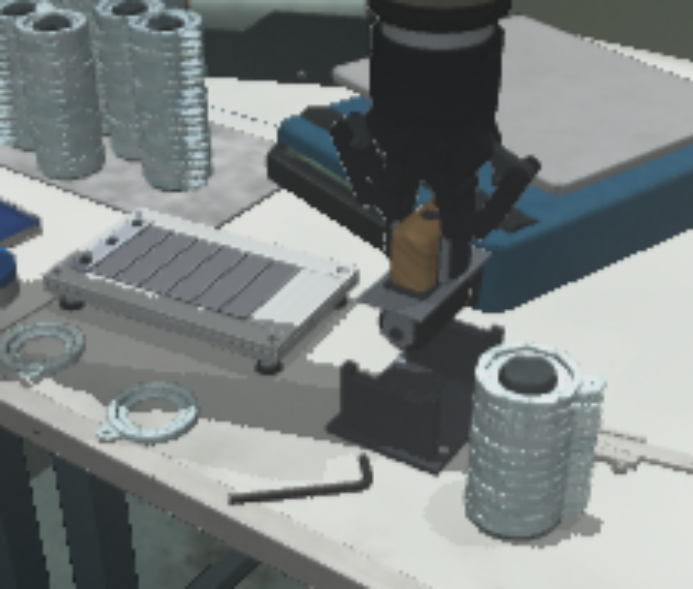

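View pics/top5z.png

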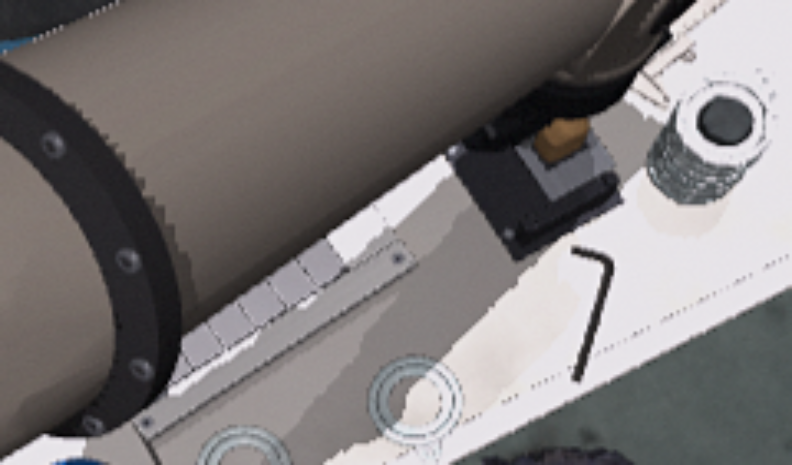

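The roller is upright and lined up above the empty stand, at about (430,290) in the zoomed side view. The ring stack hasn't moved and the liner looks flush. I'll lower with a force stop.

Run:
```python
from roll import *
env.movel([*G,.140],velocity=.06,stop_force=8);st()
print(env.movel([*G,.1295],velocity=.012,stop_force=5));s=st()
p,d=camera('side');cv2.imwrite('pics/s6.png',cv2.resize(p[150:310,250:450],None,fx=4,fy=3.7))
```

```text
t32.82 p [ 0.5793 -0.2217  0.1404] F [ 0.58 -0.06 -3.6 ] T [0.01 0.03 0.04] op0.0271
True
 t33.56 p [ 0.5789 -0.2214  0.1306] F [-0.36  0.52  5.79] T [ 0.1   0.03 -0.01] op0.0271
```

```bash
sleep 1
```

View pics/s6.png

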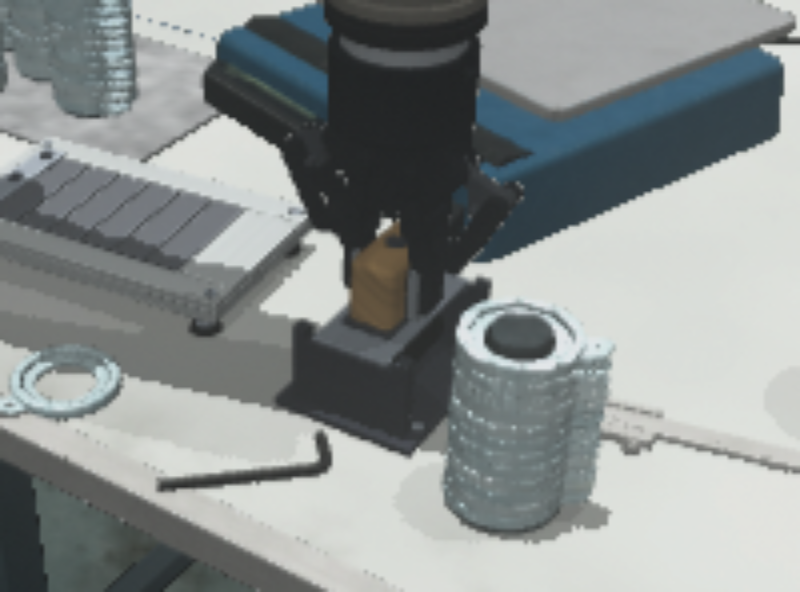

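Seated at z = 0.1306, the same as at pickup. I'll release, rise, and check that the liner and roller are in place.

Run:
```python
from roll import *
env.grip(.06,20);st()
env.movel([*G,.2],velocity=.08);st()
env.movel([*G,.36],velocity=.2);st()
# swing aside for the view
env.reach([.45,.05,.42],list(qd(TS)))
st()
for n in('side','top'):
    p,d=camera(n);cv2.imwrite(f'pics/{n}7.png',p)
    cv2.imwrite(f'pics/{n}7z.png',cv2.resize(p[150:310,220:430] if n=='side' else p[130:280,200:440],None,fx=3.3,fy=3.3))
from m import *
for k in('0','7'):
    p=cv2.imread(f'pics/side{k}.png');h=cv2.cvtColor(p,cv2.COLOR_BGR2HSV)
    g=cv2.inRange(h,(8,80,80),(25,255,255));g[:,:320]=0;g[:,375:]=0;g[:190]=0;g[250:]=0
    print(k,rect('side',g,.09))
```

```text
t34.02 p [ 0.5779 -0.2208  0.1293] F [ 0.05  0.42 -1.36] T [-0.02  0.04  0.02] op0.0604
 t35.06 p [ 0.5787 -0.2212  0.1995] F [-0.05  0.29  0.24] T [-0.03  0.03  0.01] op0.0602
 t36.01 p [ 0.5785 -0.221   0.3587] F [-0.74 -0.69 -0.47] T [ 0.01  0.01 -0.01] op0.0601
 t37.18 p [0.4503 0.0494 0.4199] F [-0.46  0.03  0.47] T [ 0.01  0.03 -0.05] op0.0602
0 (array([ 0.57379133, -0.22588752]), array([102.87885284,  34.36846161]), 44.98067855834961, (338, 210, 22, 29))
7 (array([ 0.57372296, -0.22477247]), array([104.69112396,  34.82714081]), 45.66471481323242, (338, 209, 21, 30))
```

```bash
sleep 1
```

```text
(no output)
```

View pics/side7z.png

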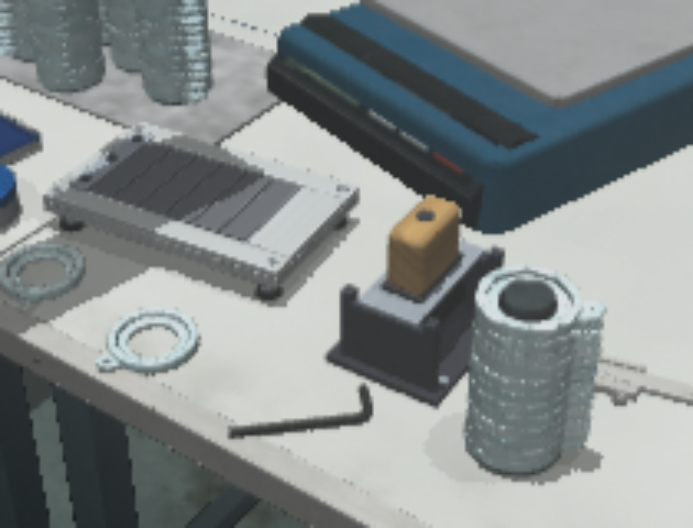

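View pics/top7z.png

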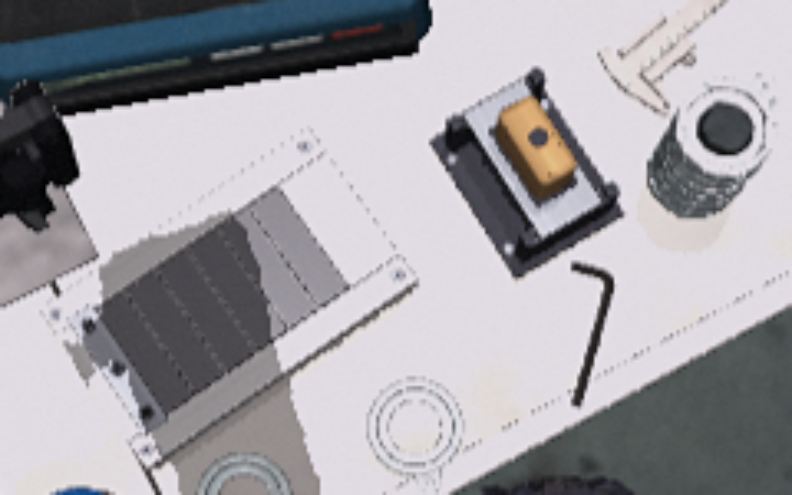

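The roller sits in the stand as it did at the start, with the grip at (538,140) in the zoomed top view, unchanged. The ring stack is unmoved and the liner shows no step. I'll hand in.

```bash
python3 -c "
from h import *
st();job.job_done()"
```

```text
t37.28 p [0.4505 0.0491 0.42  ] F [-0.12  0.16  0.73] T [ 0.04 -0.03 -0.06] op0.0600
the job is handed in; nothing more can be done
```

I rolled the liner home, parked the roller back in its stand, and handed the job in at about 37 s of the 69 s allowed. No verdict is reported, so these are my own checks.

- **Rolling:** I gripped the roller by its wooden grip, probed section 0 for height, and rolled from there onto the bare end of the board. The readings between steps showed 12 to 21 N of vertical force, under the 30 N denting limit. I only sampled between steps, so a brief peak in motion would not show.
- **Flushness:** the drum height fell smoothly by about 0.6 mm from section 0 to the bare top, which fits all five sections being flush. I inferred this from drum height and the final pictures; I did not measure each section separately.
- **Parking:** the roller seated at a tool height of 0.1306 m, the same as when I gripped it, and I then released it. In the final pictures the grip is within about 1 mm of where it started.
- **Surroundings:** the ring stack looked unmoved, and the fingers stayed at roller-grip height, well above the liner. At hand-in the arm was at 0.42 m, clear of everything.

The two cameras disagreed by a few millimetres. I used the top view for positions and the force probe for the board height. No check failed.

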